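# Fold the flaps down along a strap track

## Robot

A 6-joint arm with a two-finger parallel gripper is mounted at the origin on the work surface. World frame = base frame: x ahead of the robot, y to its left, z up, the work surface at z = 0. Lengths are in m, angles in rad, forces in N, time in s.
With the tool pointing down it reaches from about 0.375 to 0.9 m from the base axis. Payload 3.1 kg.
Tool frame: the origin (TCP) lies at the very end of the fingers, on their centre line; the grasp point (between the pads) lies 19 mm behind it; y points along the fingers, x is the direction in which the jaws open and shut, and the axes are right-handed (so a half turn about y gives the same grasp; the last joint's range is limited). The gripper opens to 87 mm and grips with 3 to 60 N. Pads are 19 mm wide; open, the fingers measure 117 mm over their backs; the gripper's body (75 mm by 190 mm) begins 51 mm behind the grasp point.
Start: joints at [0.968, 0.527, 1.433, -0, 1.181, -0.178], TCP at [0.258, 0.569, 0.223] pointing down, gripper open.
Joint ranges: [-3.08, 3.08], [-0.75, 2.2], [0.22, 2.44], [-1.43, 4.57], [0, 2.65], [-2.85, 2.85]. Speed limits (rad/s): [2.79, 2.79, 3.14, 3.14, 3.14, 3.14].

## Interface

Orientations are given as a unit quaternion [x, y, z, w].
In Python, from rig import robot gives the robot as it stands.
- The arm moves only by the shell command python3 -m creep 'ROWS' [FORCE]. ROWS is JSON, a list of rows, each a list of 3 entries, a list of its own where there are three numbers: the shift along the tool's x, y, z in mm, then the turn about the tool's y in rad, then the opening, from 0 (shut) to 1 (fully open). A call has 1 to 8 rows; each row shifts and turns the commanded pose from where the row before left it, along the tool's axes as they then stand; what a row does not reach is not made up. A row lasts 1/10 s, in which the tool goes at most 50 mm and 8.59 degrees, less where a joint would pass 70% of its speed; a pose out of reach is approached as far as the arm can. A call with a gripper value outside its range is refused whole. The fingers move at their own pace and stop on an object; FORCE is the grip in N (left out, the last holds). Time passes only in rows, so rows that do not move let the fingers close. It gives the time, the measured TCP pose, the force and the opening at its end, in the units of the state.
- robot.get_obs(): the state, without advancing time (a new reading comes with each control period).
- robot.camera(name): name is "scene" or "top" or "wrist"; returns a dict with "pixels" (480x640x3 uint8, red, green, blue), "fx", "fy", "cx", "cy" (pixels), "position" and "rotation" of the camera in the world. Camera axes: x right, y up, looking along -z (the intrinsics and any distortion apply to the point x, -y, -z); pixel columns grow to the right and rows downward; lengths in m; the calibration is good to about 2 mm. A picture is of the moment at which its call begins. There is no depth.
- robot.hand_in(): hands the job in, once; it reports no verdict.
The state is a dict: "time": time; "q": joint angles; "joint_velocities": joint speeds; "joint_torque": joint torques, N m; "position": TCP position; "tool_rot": TCP orientation; "ft_force": force on the tool from outside, world axes, zero at the start; "moment": the same for the moment, N m; "grip_width": finger opening in m.
Only numpy, scipy, OpenCV 4.12 (cv2) and the standard library are available. Lean on these libraries where they do the work, as an engineer would, in place of code of your own. Each camera call takes 0.05 s, during which the arm holds its last target.

## Task

Run your fingertips lightly along the top of the curved strap track, from the wide inlet block to the other end, so that its five upright cover flaps fold down flat one after another in that order. Only brush the flaps down with your fingers: do not press hard, do not lift or shift the track, and leave the tape roll, the bottle and the screwdriver where they are. Finish with your hand clear and all five flaps lying flat.

Things in the scene. Friction and masses are not known exactly. Their poses are not given: they have to be found in the camera images.
- track: loose curved strapping-machine track of painted steel with a strap channel along its top, on rubber feet on the bench, 2 kg. Its line is an arc of 220 mm radius, about 300 mm long, 56 mm wide, top 30 mm above the bench. Own x axis points to the outer (convex) side, inlet end on its +y side. Origin on the underside, 30 mm inward from the middle of the arc line. Five flaps are hinged on top
- inlet (a point): middle of the track's inlet end, on its line, 30 mm above the bench, 45 mm before hinge 1: there sits a wider dark steel block, 96 mm across, 32 mm along the track, top 31 mm above the bench; the outlet end has no block
- hinge1 (a point): centre of the hinge line of flap 1 (flap 1 is nearest the inlet block, flap 5 nearest the outlet), on the middle of the track, 32.5 mm above the bench; fixed to the track
- hinge2 (a point): centre of the hinge line of flap 2 (flap 1 is nearest the inlet block, flap 5 nearest the outlet), on the middle of the track, 32.5 mm above the bench; fixed to the track
- hinge3 (a point): centre of the hinge line of flap 3 (flap 1 is nearest the inlet block, flap 5 nearest the outlet), on the middle of the track, 32.5 mm above the bench; fixed to the track
- hinge4 (a point): centre of the hinge line of flap 4 (flap 1 is nearest the inlet block, flap 5 nearest the outlet), on the middle of the track, 32.5 mm above the bench; fixed to the track
- hinge5 (a point): centre of the hinge line of flap 5 (flap 1 is nearest the inlet block, flap 5 nearest the outlet), on the middle of the track, 32.5 mm above the bench; fixed to the track
- flap1 (a joint): opening angle of flap 1, rad: 0 flat on the track, 1.57 upright, end stop 1.75. A plain metal plate 38 mm long, 42 mm wide across the track, 3 mm thick, hinged across the track at its inlet-side edge, so it folds down towards the outlet. Flat, its top is 34 mm above the bench and its free edge 14 mm short of the next hinge. A stiff hinge (0.012 N m) keeps it where it is left
- flap2 (a joint): opening angle of flap 2, rad: 0 flat on the track, 1.57 upright, end stop 1.75. A plain metal plate 38 mm long, 42 mm wide across the track, 3 mm thick, hinged across the track at its inlet-side edge, so it folds down towards the outlet. Flat, its top is 34 mm above the bench and its free edge 14 mm short of the next hinge. A stiff hinge (0.012 N m) keeps it where it is left
- flap3 (a joint): opening angle of flap 3, rad: 0 flat on the track, 1.57 upright, end stop 1.75. A plain metal plate 38 mm long, 42 mm wide across the track, 3 mm thick, hinged across the track at its inlet-side edge, so it folds down towards the outlet. Flat, its top is 34 mm above the bench and its free edge 14 mm short of the next hinge. A stiff hinge (0.012 N m) keeps it where it is left
- flap4 (a joint): opening angle of flap 4, rad: 0 flat on the track, 1.57 upright, end stop 1.75. A plain metal plate 38 mm long, 42 mm wide across the track, 3 mm thick, hinged across the track at its inlet-side edge, so it folds down towards the outlet. Flat, its top is 34 mm above the bench and its free edge 14 mm short of the next hinge. A stiff hinge (0.012 N m) keeps it where it is left
- flap5 (a joint): opening angle of flap 5, rad: 0 flat on the track, 1.57 upright, end stop 1.75. A plain metal plate 38 mm long, 42 mm wide across the track, 3 mm thick, hinged across the track at its inlet-side edge, so it folds down towards the outlet. Flat, its top is 34 mm above the bench and its free edge 14 mm short of the next hinge. A stiff hinge (0.012 N m) keeps it where it is left
- outlet (a point): middle of the track's outlet end, on its top, 30 mm above the bench; 60 mm past hinge 5
- tape_roll: bystander: clear tape roll lying flat, 92 mm across, 46 mm high, on the inner side of the track; origin at the centre of its underside
- oil_bottle: bystander: white bottle, 48 mm across, 120 mm high, on the outer side of the track; origin at the centre of its underside
- screwdriver: bystander: screwdriver 200 mm long, 26 mm thick, lying on the bench on the outer side of the track; origin under its middle

How it is judged:
On the way, in this order (a step that is already met when the one before it is completed fails the run):
1. flap 1 is folded down (value of joint flap1 below 0.2 rad), for 0.05 s.
2. flap 2 is folded down (value of joint flap2 below 0.2 rad), for 0.05 s.
3. flap 3 is folded down (value of joint flap3 below 0.2 rad), for 0.05 s.
4. flap 4 is folded down (value of joint flap4 below 0.2 rad), for 0.05 s.
5. flap 5 is folded down (value of joint flap5 below 0.2 rad), for 0.05 s.
At the end, for the whole second after the job is handed in: All five flaps lie within 0.2 rad (free edge within about 8 mm) of flat; the track stands flat on the bench within 20 mm of where it was, at rest; the tape roll, bottle and screwdriver are within 25 mm of where they were (value of joint each of flap1, flap2, flap3, flap4, flap5 below 0.2 rad and distance of track from where it was at the start of the episode below 0.02 m and angle between track's own z axis and vertical below 0.05 rad and linear speed of track below 0.02 m/s and distance of each of tape_roll, oil_bottle, screwdriver from where it was at the start of the episode below 0.025 m); the robot touches nothing.
It fails at once if the track is lifted, tipped or shifted more than 20 mm (distance of track from where it was at the start of the episode above 0.02 m or height (world z) of track above 0.008 m or angle between track's own z axis and vertical above 0.1 rad).
It fails at once if the fingers press on the track or its flaps with more than 30 N (contact force between the fingers and track above 30 N).
It fails at once if the tape roll is moved more than 25 mm (distance of tape_roll from where it was at the start of the episode above 0.025 m).
It fails at once if the oil bottle is moved more than 25 mm (distance of oil_bottle from where it was at the start of the episode above 0.025 m).
It fails at once if the screwdriver is moved more than 25 mm (distance of screwdriver from where it was at the start of the episode above 0.025 m).
It also fails if it takes over 42 s, if anything falls off the work surface, if the arm or the gripper's body presses on something with over 40 N, if the wrist force passes 120 N, or if a joint passes its speed limit or range.

## Working session

There is one attempt and no reset: what is moved stays moved. The work goes in short steps, Python scripts to look and compute and a shell command to move; the robot and the scene stay as the last step left them, time stands still between calls to the robot, and variables do not carry over. Pictures are saved under pics/ and viewed, and the job is handed in when it is done.

```bash
mkdir -p pics; ls
python3 - <<'E'
from rig import robot
import cv2
o=robot.get_obs();print(o)
for n in("scene","top","wrist"):
    c=robot.camera(n);cv2.imwrite(f"pics/{n}0.png",c["pixels"][:,:,::-1]);print(n,{k:v for k,v in c.items() if k!="pixels"})
E
```

```text
pics
{'time': 0.0, 'q': array([ 9.67475818e-01,  5.28473849e-01,  1.43390363e+00, -1.54680595e-05,
        1.18142550e+00, -1.78498924e-01]), 'joint_velocities': array([-0.00093705, -0.00016747,  0.00162999, -0.00012076,  0.00019294,
        0.00060244]), 'joint_torque': array([-4.73796626e-04, -4.40047967e+01, -1.76590294e+01,  6.33142982e-02,
        5.82370616e-02, -1.67531516e-04]), 'position': array([0.25714624, 0.56883279, 0.22156652]), 'tool_rot': array([ 0.59447484,  0.38263621, -0.38407522, -0.59386481]), 'ft_force': array([-0.48683107,  0.07397878,  0.35820998]), 'moment': array([0.02742169, 0.00393111, 0.01965525]), 'grip_width': 0.08719866687987182}
scene {'fx': 512.7990876298866, 'fy': 512.7990876298866, 'cx': 323.9892077246596, 'cy': 237.02003043696467, 'position': array([ 1.04328416, -0.25209656,  0.70056573]), 'rotation': array([0.2826658 , 0.16265581, 0.45691795, 0.8275682 ])}
top {'fx': 568.6909808923002, 'fy': 568.6909808923002, 'cx': 315.343663600488, 'cy': 235.16528382502557, 'position': array([ 0.49080895, -0.00527805,  1.00945662]), 'rotation': array([-0.05411176,  0.04505752,  0.70585179, -0.70485104])}
wrist {'fx': 429.0696767824462, 'fy': 429.0696767824462, 'cx': 322.4687712145725, 'cy': 245.70769221093346, 'position': array([0.18621373, 0.60144189, 0.38481124]), 'rotation': array([-0.11973457, -0.07655058,  0.53672666,  0.83170195])}
```

View pics/top0.png

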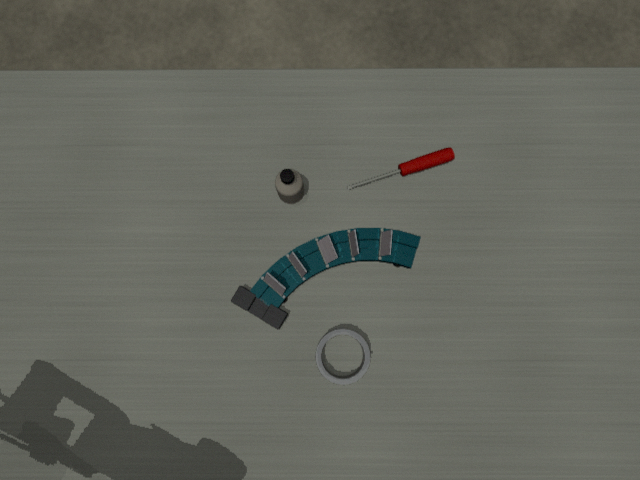

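View pics/scene0.png

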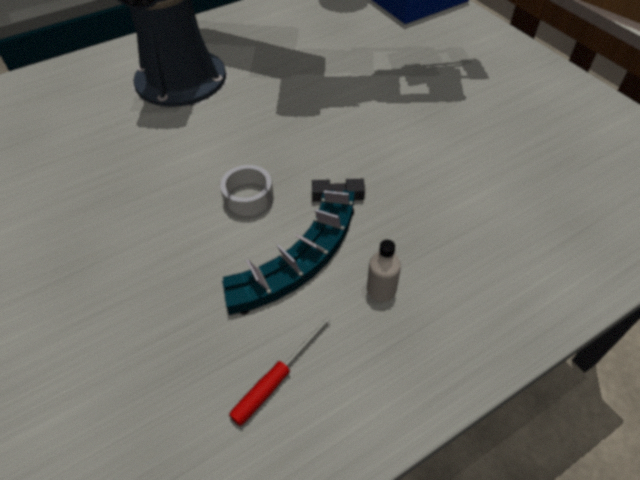

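View pics/wrist0.png

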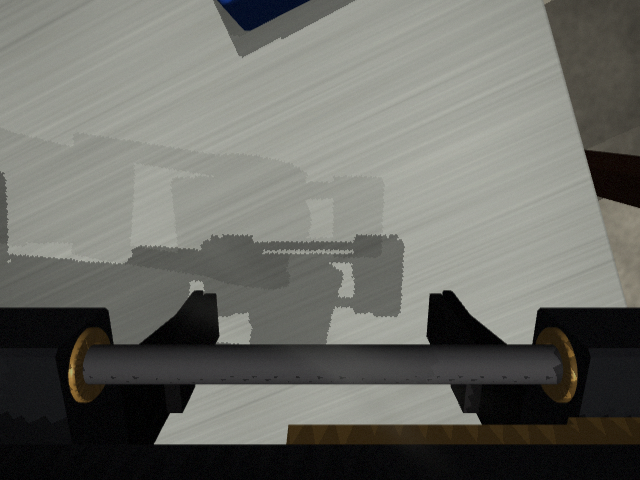

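Run:
```python
import cv2
a=cv2.imread("pics/top0.png")[215:335,220:430];cv2.imwrite("pics/topc.png",cv2.resize(a,None,fx=3.8,fy=3.8,interpolation=cv2.INTER_CUBIC))
a=cv2.imread("pics/scene0.png")[170:320,215:405];cv2.imwrite("pics/scenec.png",cv2.resize(a,None,fx=4,fy=4,interpolation=cv2.INTER_CUBIC))
```

```text
(no output)
```

View pics/topc.png

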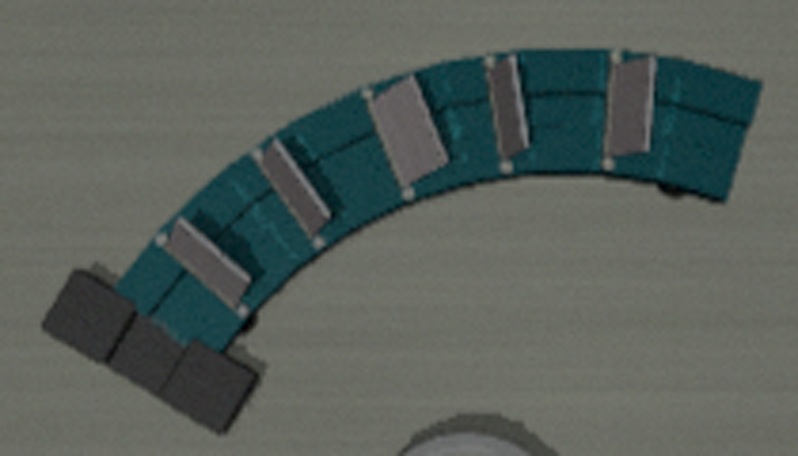

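View pics/scenec.png

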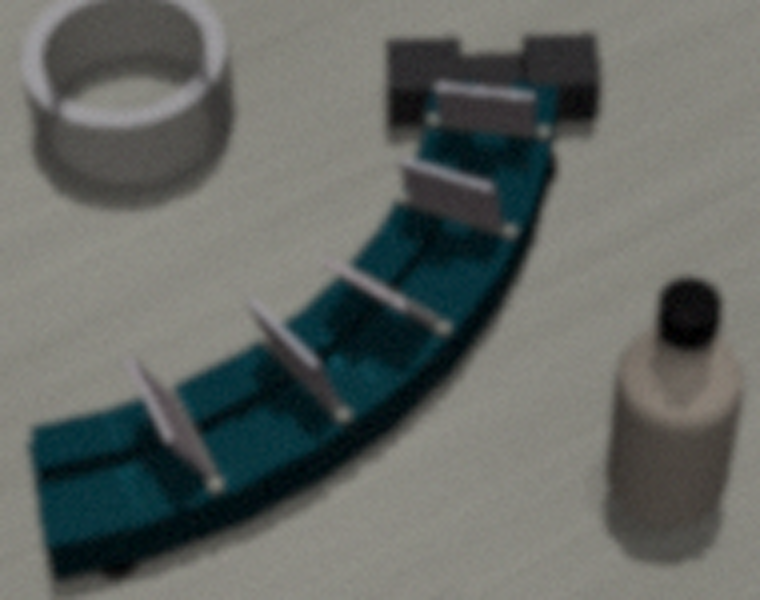

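```bash
cat > h.py <<'E'
import numpy as np
from scipy.spatial.transform import Rotation as R
from scipy.optimize import least_squares
def unproj(c,uv,z):
    uv=np.atleast_2d(uv).astype(float)
    d=np.c_[(uv[:,0]-c["cx"])/c["fx"],-(uv[:,1]-c["cy"])/c["fy"],-np.ones(len(uv))]
    d=R.from_quat(c["rotation"]).apply(d);p=np.array(c["position"])
    return p+d*((z-p[2])/d[:,2])[:,None]
def proj(c,P):
    q=R.from_quat(c["rotation"]).inv().apply(np.atleast_2d(P)-np.array(c["position"]))
    return np.c_[c["cx"]+c["fx"]*q[:,0]/-q[:,2],c["cy"]+c["fy"]*q[:,1]/q[:,2]]
top=dict(fx=568.691,fy=568.691,cx=315.3437,cy=235.1653,position=[0.49080895,-0.00527805,1.00945662],rotation=[-0.05411176,0.04505752,0.70585179,-0.70485104])
scene=dict(fx=512.799,fy=512.799,cx=323.989,cy=237.02,position=[1.04328416,-0.25209656,0.70056573],rotation=[0.2826658,0.16265581,0.45691795,0.8275682])
E
python3 - <<'E'
from h import *
pt=np.array([162,240,243,311,258,155,319,243,368,92,408,193,490,62,506,167,616,56,608,163.]).reshape(-1,2)
w=unproj(top,pt/3.8+[220-.37,215-.37],.0325)[:,:2]
m=(w[::2]+w[1::2])/2
print("mids",m.round(4),"pinsep",np.linalg.norm(w[::2]-w[1::2],axis=1),"spacing",np.linalg.norm(np.diff(m,axis=0),axis=1))
ps=np.array([433,117,545,131,511,231,445,328,344,413,217,484.]).reshape(-1,2)
ws=unproj(scene,ps/4+[215-.37,170-.37],.0325)[:,:2]
print("outer pins scene",ws[1:].round(4));print("outer pins top",w[::2].round(4)); print("inner1",ws[0],w[1])
s=np.arange(5)*.052/.22
def f(x):
    a=x[2]-s
    return (x[:2]+.22*np.c_[np.cos(a),np.sin(a)]-m).ravel()
r=least_squares(f,[.3,0,1.]);x=r.x;print("center",x,"res mm",(r.fun*1e3).round(1))
for n,d in [("inlet",-.045)]+[(f"h{i+1}",.052*i) for i in range(5)]+[("outlet",.268)]:
    a=x[2]-d/.22;print(n,(x[:2]+.22*np.array([np.cos(a),np.sin(a)])).round(4),"ang",a.round(3))
print("tape,bottle,scr",unproj(top,[[343,355]],.046),unproj(top,[[287,176]],.12),unproj(top,[[454,152],[350,187]],.013))
from rig import robot
o=robot.get_obs();M=R.from_quat(o["tool_rot"]).as_matrix();print(M.round(3))
E
```

```text
mids [[ 0.5391  0.0801]
 [ 0.5736  0.0414]
 [ 0.5993 -0.0038]
 [ 0.612  -0.0539]
 [ 0.6142 -0.1058]] pinsep [0.04883623 0.04873994 0.04962789 0.04864865 0.04925909] spacing [0.05186045 0.0519513  0.05169991 0.0519182 ]
outer pins scene [[ 0.5557  0.0991]
 [ 0.5948  0.0557]
 [ 0.6228  0.0055]
 [ 0.6366 -0.05  ]
 [ 0.6388 -0.1077]]
outer pins top [[ 0.5551  0.0985]
 [ 0.5936  0.0553]
 [ 0.6224  0.0053]
 [ 0.6361 -0.0505]
 [ 0.6388 -0.108 ]]
inner1 [0.52238993 0.0622076 ] [0.52309365 0.0616164 ]
center [ 0.39490038 -0.08628092  0.85675728] res mm [-0.1 -0.1  0.3  0.2 -0.4 -0.1  0.5 -0.  -0.2 -0. ]
inlet [0.5022 0.1058] ang 1.061
h1 [0.539 0.08 ] ang 0.857
h2 [0.5739 0.0416] ang 0.62
h3 [ 0.5989 -0.0039] ang 0.384
h4 [ 0.6125 -0.0539] ang 0.148
h5 [ 0.614  -0.1058] ang -0.089
outlet [ 0.6007 -0.1641] ang -0.361
tape,bottle,scr [[ 0.4258676  -0.03877298  0.046     ]] [[0.71246642 0.05153456 0.12      ]] [[ 0.78232379 -0.2423759   0.013     ]
 [ 0.71853193 -0.05459853  0.013     ]]
[[ 0.412 -0.001 -0.911]
 [ 0.911 -0.001  0.412]
 [-0.002 -1.     0.   ]]
```

The hinges fit the 220 mm arc to within 0.5 mm, and both cameras agree to about 1 mm. I'll shut the fingers and turn the tool so that tool x = world y and tool z = −world x.

```bash
python3 -m creep '[[[0,0,0],-0.141,0],[[0,0,0],-0.141,0],[[0,0,0],-0.142,0],[[-20,0,-10],0,0],[[-35,0,-18],0,0],[[-35,0,-18],0,0],[[-35,0,-18],0,0],[[-35,0,-18],0,0]]' 10
```

```text
time: 0.95
position: [0.3397, 0.4079, 0.2223]
tool_rot: [0.5, 0.5, -0.5, -0.5]
ft_force: [0.8, -0.5, -0.2]
grip_width: 0.031
```

```bash
python3 -m creep '[[[-40,0,-22],0,0],[[-40,0,-22],0,0],[[-40,0,-22],0,0],[[-40,0,-22],0,0],[[-40,0,-22],0,0],[[-40,0,-22],0,0],[[-40,40,-20],0,0],[[-22,40,-10],0,0]]'; python3 -m creep '[[[0,20,0],0,0],[[0,0,0],0,0]]'
```

```text
time: 1.75
position: [0.5015, 0.1114, 0.1501]
tool_rot: [0.503, 0.501, -0.498, -0.499]
ft_force: [1.2, 0.6, -1.0]
grip_width: 0.0006
time: 1.95
position: [0.4957, 0.1129, 0.1264]
tool_rot: [-0.499, -0.497, 0.501, 0.503]
ft_force: [-0.0, -0.4, 0.4]
grip_width: 0.0007
```

```bash
python3 -m creep '[[[0,0,0],0,0],[[0,0,0],0,0]]'
python3 - <<'E'
from rig import robot
import cv2
from h import *
for n in("scene","top"):
    c=robot.camera(n);o=robot.get_obs();print(o["position"],R.from_quat(o["tool_rot"]).as_matrix().round(3).tolist(),proj(c,o["position"]))
    cv2.imwrite(f"pics/{n}1.png",cv2.resize(c["pixels"][:,:,::-1][120:345,180:480],None,fx=2.6,fy=2.6,interpolation=cv2.INTER_CUBIC))
E
```

```text
time: 2.15
position: [0.4986, 0.1145, 0.1304]
tool_rot: [0.501, 0.501, -0.499, -0.499]
ft_force: [-0.3, -0.6, 0.9]
grip_width: 0.0004
[0.49867804 0.11457671 0.13060308] [[-0.0, 0.003, -1.0], [1.0, 0.0, -0.0], [0.0, -1.0, -0.003]] [[341.3288212  137.60343259]]
[0.49861203 0.11459275 0.13062817] [[-0.001, 0.003, -1.0], [1.0, 0.0, -0.001], [0.0, -1.0, -0.003]] [[244.60790027 310.42122061]]
```

View pics/scene1.png

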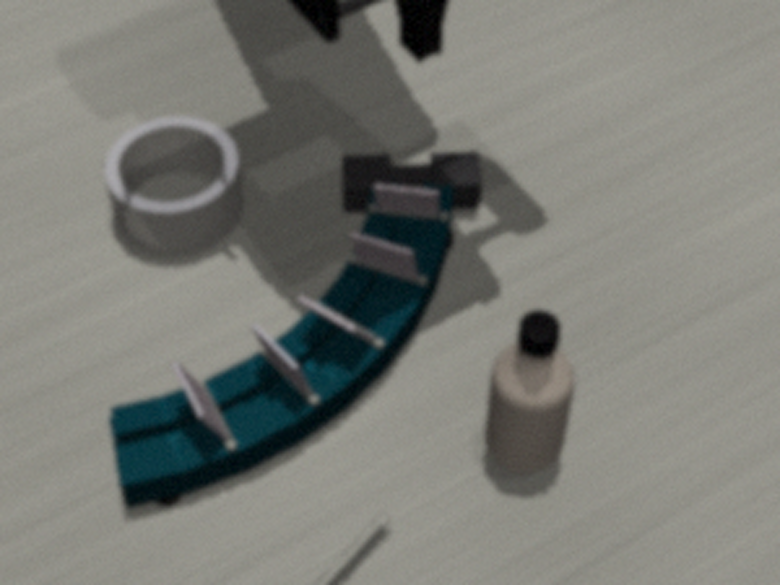

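View pics/top1.png

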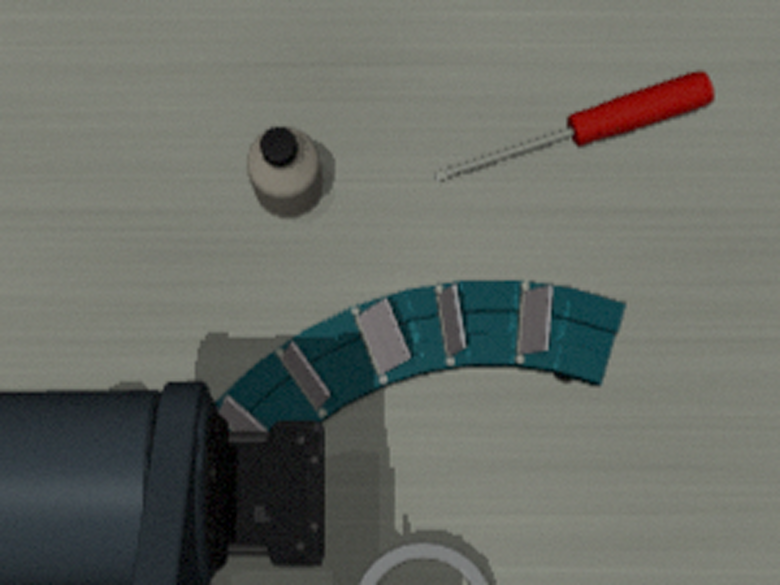

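```bash
python3 -m creep '[[[-3,15,-1],0,0],[[-3,20,-1],0,0],[[-2,20,-1],0,0],[[0,20,0],0,0],[[0,10,0],0,0],[[0,0,0],0,0],[[0,0,0],0,0]]'
python3 - <<'E'
from rig import robot
import cv2
from h import *
print(robot.get_obs()["position"])
c=robot.camera("scene");o=robot.get_obs();print(o["position"],o["ft_force"],proj(c,o["position"]))
cv2.imwrite("pics/scene2.png",cv2.resize(c["pixels"][:,:,::-1][130:270,260:400],None,fx=4.2,fy=4.2,interpolation=cv2.INTER_CUBIC))
E
```

```text
time: 2.95
position: [0.5013, 0.1062, 0.0449]
tool_rot: [0.5, 0.5, -0.5, -0.5]
ft_force: [0.3, -0.6, -0.6]
grip_width: 0.0004
[0.50133133 0.10619894 0.04494117]
[0.50157454 0.10614946 0.04516954] [ 0.27151712 -0.18729567  0.24131356] [[337.51452844 176.99763851]]
```

View pics/scene2.png

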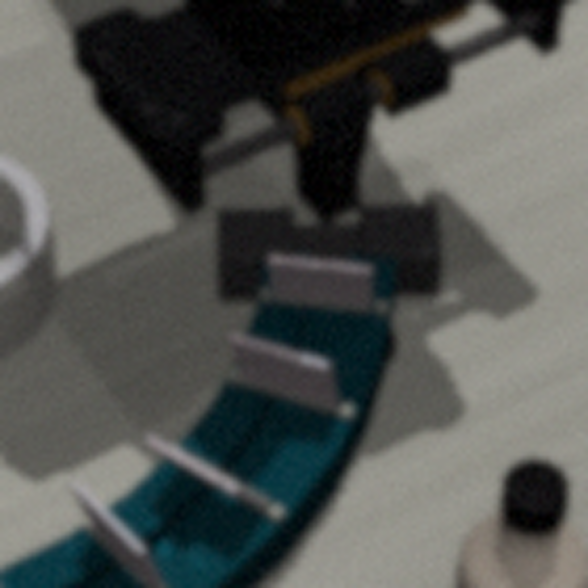

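```bash
cat > nxt.py <<'E'
from h import *
from rig import robot
def nxt(n=8,st=5):
    o=robot.get_obs();p=o["position"];c=np.array([.3949,-.0863])
    d=p[:2]-c;r=np.hypot(*d);a=np.arctan2(d[1],d[0])
    print("t",o["time"],"pos",p.round(4),"F",o["ft_force"].round(1),"radius",r.round(4),"arc past inlet mm",((1.061-a)*220).round(1))
    q=p[:2]
    for i in range(1,n+1):
        b=a-st/220*i;k=c+.22*np.array([np.cos(b),np.sin(b)])
        s=k-q;q=k;print("x %.1f z %.1f"%(s[1]*1e3,-s[0]*1e3),end=" | ")
    print()
E
python3 -m creep '[[[0,4,0],0,0],[[0,3,0],0,0],[[0,0,0],0,0]]'; python3 -c "
from nxt import *;nxt()"
```

```text
time: 3.3
position: [0.5007, 0.1059, 0.0372]
tool_rot: [-0.5, -0.5, 0.5, 0.5]
ft_force: [0.3, 0.1, 0.9]
grip_width: 0.0007
t 3.3 pos [0.5007 0.1059 0.0372] F [0.3 0.1 0.9] radius 0.2194 arc past inlet mm -1.4
x -2.0 z -4.6 | x -2.6 z -4.3 | x -2.7 z -4.2 | x -2.8 z -4.2 | x -2.8 z -4.1 | x -2.9 z -4.0 | x -3.0 z -4.0 | x -3.1 z -3.9 |
```

```bash
python3 -m creep '[[[-2.2,0,-4.5],0,0],[[-2.6,0,-4.3],0,0],[[-2.7,0,-4.2],0,0],[[-2.8,0,-4.2],0,0],[[-2.8,0,-4.1],0,0],[[-2.9,0,-4],0,0]]'; python3 -c "
from nxt import *;nxt()"
```

```text
time: 3.9
position: [0.5266, 0.0896, 0.0372]
tool_rot: [0.5, 0.5, -0.5, -0.5]
ft_force: [0.3, -0.5, 0.4]
grip_width: 0.0005
t 3.9 pos [0.5266 0.0896 0.0372] F [ 0.3 -0.5  0.4] radius 0.2197 arc past inlet mm 29.2
x -2.8 z -4.2 | x -3.1 z -3.9 | x -3.2 z -3.8 | x -3.3 z -3.8 | x -3.4 z -3.7 | x -3.5 z -3.6 | x -3.6 z -3.5 | x -3.6 z -3.4 |
```

```bash
python3 -m creep '[[[-2.9,0,-4.1],0,0],[[-3.1,0,-3.9],0,0],[[-3.2,0,-3.8],0,0],[[-3.3,0,-3.8],0,0],[[-3.4,0,-3.7],0,0],[[-3.5,0,-3.6],0,0]]'
python3 - <<'E'
from nxt import *;nxt()
import cv2
c=robot.camera("scene")
cv2.imwrite("pics/scene3.png",cv2.resize(c["pixels"][:,:,::-1][130:320,215:405],None,fx=3.1,fy=3.1,interpolation=cv2.INTER_CUBIC))
E
```

```text
time: 4.5
position: [0.5498, 0.07, 0.0373]
tool_rot: [0.5, 0.5, -0.5, -0.5]
ft_force: [-0.3, -0.3, -0.2]
grip_width: 0.0008
t 4.5 pos [0.5498 0.07   0.0373] F [-0.3 -0.3 -0.2] radius 0.2201 arc past inlet mm 59.6
x -3.6 z -3.5 | x -3.6 z -3.4 | x -3.7 z -3.3 | x -3.8 z -3.3 | x -3.9 z -3.2 | x -3.9 z -3.1 | x -4.0 z -3.0 | x -4.1 z -2.9 |
```

View pics/scene3.png

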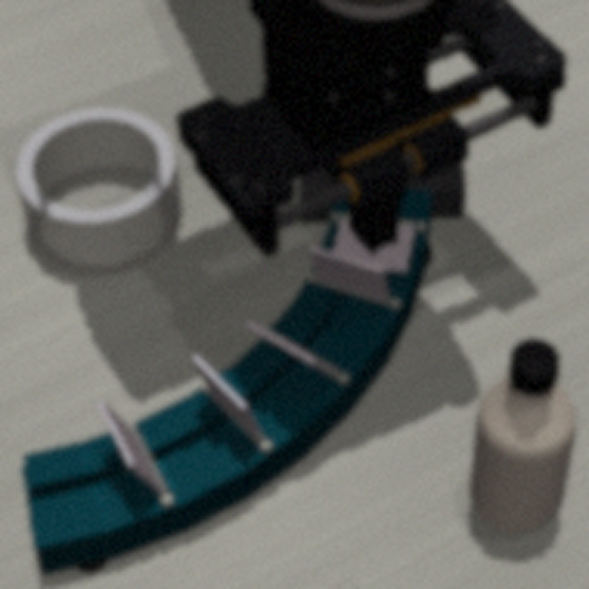

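Flap 1 is lying nearly flat under the fingertips at crop (370,235). Flaps 2–5 still stand and the track hasn't moved. I'll continue along the arc.

```bash
python3 -m creep '[[[-3.6,0,-3.5],0,0],[[-3.6,0,-3.4],0,0],[[-3.7,0,-3.3],0,0],[[-3.8,0,-3.3],0,0],[[-3.9,0,-3.2],0,0],[[-3.9,0,-3.1],0,0],[[-4,0,-3],0,0],[[-4.1,0,-2.9],0,0]]'; python3 -c "
from nxt import *;nxt()"
```

```text
time: 5.35
position: [0.5752, 0.0394, 0.0373]
tool_rot: [0.5, 0.5, -0.5, -0.5]
ft_force: [-0.5, 0.4, -0.0]
grip_width: 0.0004
t 5.35 pos [0.5752 0.0394 0.0373] F [-0.5  0.4 -0. ] radius 0.2198 arc past inlet mm 99.5
x -4.0 z -3.0 | x -4.2 z -2.7 | x -4.3 z -2.6 | x -4.3 z -2.5 | x -4.4 z -2.4 | x -4.4 z -2.3 | x -4.5 z -2.2 | x -4.5 z -2.1 |
```

```bash
python3 -m creep '[[[-4.1,0,-2.9],0,0],[[-4.2,0,-2.7],0,0],[[-4.3,0,-2.6],0,0],[[-4.3,0,-2.5],0,0],[[-4.4,0,-2.4],0,0],[[-4.4,0,-2.3],0,0],[[-4.5,0,-2.2],0,0],[[-4.5,0,-2.1],0,0]]'
python3 - <<'E'
from nxt import *;nxt()
import cv2
c=robot.camera("scene")
cv2.imwrite("pics/scene4.png",cv2.resize(c["pixels"][:,:,::-1][130:320,215:405],None,fx=3.1,fy=3.1,interpolation=cv2.INTER_CUBIC))
E
```

```text
time: 6.15
position: [0.5944, 0.0049, 0.0372]
tool_rot: [-0.5, -0.5, 0.5, 0.5]
ft_force: [-1.4, 2.2, 0.3]
grip_width: 0.0006
t 6.15 pos [0.5944 0.0049 0.0372] F [-1.4  2.2  0.3] radius 0.2193 arc past inlet mm 139.1
x -4.3 z -2.6 | x -4.6 z -1.9 | x -4.7 z -1.8 | x -4.7 z -1.7 | x -4.7 z -1.6 | x -4.8 z -1.5 | x -4.8 z -1.4 | x -4.8 z -1.3 |
```

View pics/scene4.png

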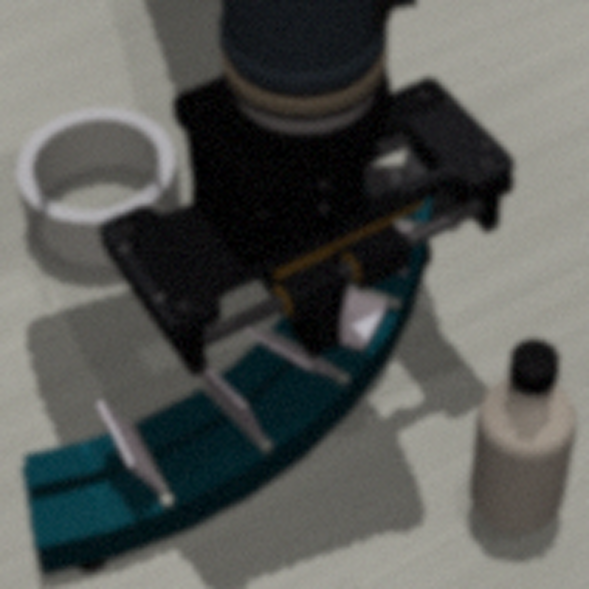

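Flap 2 is flat at crop (365,315), and the fingertip is starting on flap 3. Contact force is about 2.6 N.

```bash
python3 -m creep '[[[-4.4,0,-2.4],0,0],[[-4.6,0,-1.9],0,0],[[-4.7,0,-1.8],0,0],[[-4.7,0,-1.7],0,0],[[-4.7,0,-1.6],0,0],[[-4.8,0,-1.5],0,0],[[-4.8,0,-1.4],0,0],[[-4.8,0,-1.3],0,0]]'; python3 -c "
from nxt import *;nxt()"
```

```text
time: 7.0
position: [0.6081, -0.0329, 0.0372]
tool_rot: [0.5, 0.5, -0.5, -0.5]
ft_force: [0.4, -0.2, -0.1]
grip_width: 0.0005
t 7.0 pos [ 0.6081 -0.0329  0.0372] F [ 0.4 -0.2 -0.1] radius 0.2198 arc past inlet mm 179.4
x -4.8 z -1.4 | x -4.9 z -1.0 | x -4.9 z -0.9 | x -4.9 z -0.8 | x -4.9 z -0.7 | x -5.0 z -0.6 | x -5.0 z -0.5 | x -5.0 z -0.4 |
```

```bash
python3 -m creep '[[[-4.8,0,-1.3],0,0],[[-4.9,0,-1],0,0],[[-4.9,0,-0.9],0,0],[[-4.9,0,-0.8],0,0],[[-4.9,0,-0.7],0,0],[[-5,0,-0.6],0,0],[[-5,0,-0.5],0,0],[[-5,0,-0.4],0,0]]'
python3 - <<'E'
from nxt import *;nxt()
import cv2
c=robot.camera("scene")
cv2.imwrite("pics/scene5.png",cv2.resize(c["pixels"][:,:,::-1][130:320,215:405],None,fx=3.1,fy=3.1,interpolation=cv2.INTER_CUBIC))
E
```

```text
time: 7.8
position: [0.6142, -0.0724, 0.0372]
tool_rot: [0.5, 0.5, -0.5, -0.5]
ft_force: [-0.1, -0.5, 0.5]
grip_width: 0.0003
t 7.8 pos [ 0.6142 -0.0724  0.0372] F [-0.1 -0.5  0.5] radius 0.2198 arc past inlet mm 219.5
x -5.0 z -0.5 | x -5.0 z -0.1 | x -5.0 z -0.0 | x -5.0 z 0.1 | x -5.0 z 0.2 | x -5.0 z 0.3 | x -5.0 z 0.4 | x -5.0 z 0.5 |
```

View pics/scene5.png

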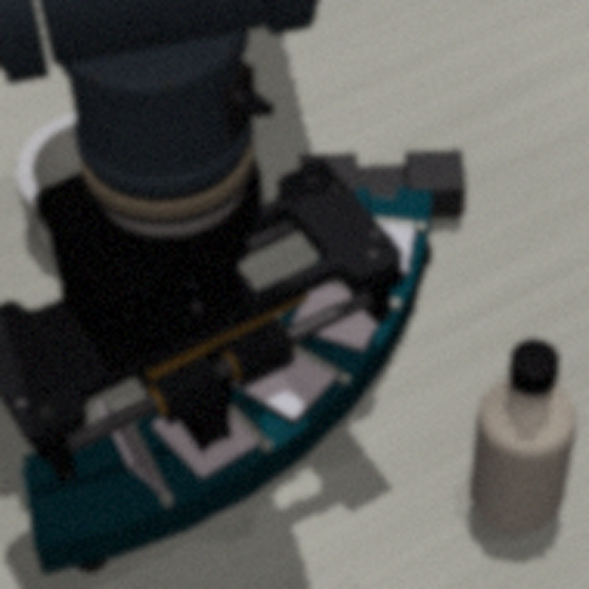

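Flaps 1–4 are down and flap 5 still stands at crop (140,460). The track and bottle are in place.

```bash
python3 -m creep '[[[-5,0,-0.4],0,0],[[-5,0,-0.1],0,0],[[-5,0,0],0,0],[[-5,0,0.1],0,0],[[-5,0,0.2],0,0],[[-5,0,0.3],0,0],[[-5,0,0.4],0,0],[[-5,0,0.5],0,0]]'; python3 -c "
from nxt import *;nxt()"
```

```text
time: 8.65
position: [0.6131, -0.1124, 0.0373]
tool_rot: [0.5, 0.5, -0.5, -0.5]
ft_force: [-0.2, 0.5, 0.6]
grip_width: 0.0001
t 8.65 pos [ 0.6131 -0.1124  0.0373] F [-0.2  0.5  0.6] radius 0.2198 arc past inlet mm 259.6
x -5.0 z 0.4 | x -4.9 z 0.8 | x -4.9 z 0.9 | x -4.9 z 1.0 | x -4.9 z 1.1 | x -4.9 z 1.2 | x -4.8 z 1.3 | x -4.8 z 1.4 |
```

```bash
python3 -m creep '[[[-5,0,0.5],0,0],[[-4.9,0,0.8],0,0],[[-4.9,0,0.9],0,0],[[-4.9,0,1],0,0],[[-4.9,0,1.1],0,0],[[-4.9,0,1.2],0,0],[[-4.8,0,1.3],0,0],[[-4.8,0,1.4],0,0]]'; python3 -c "
from nxt import *;nxt()"; python3 -m creep '[[[-4,0,1.2],0,0],[[0,0,0],0,0],[[0,-10,0],0,0],[[0,-25,0],0,0],[[0,-35,0],0,0],[[0,-35,0],0,0],[[0,-35,0],0,0]]';python3 -m creep '[[[-30,0,20],0,0],[[-30,0,30],0,0],[[-30,0,30],0,0],[[-30,0,30],0,0],[[-30,0,30],0,0],[[-20,0,20],0,0],[[0,0,0],0,0],[[0,0,0],0,0]]'
python3 - <<'E'
from nxt import *;nxt()
import cv2
for n in("scene","top"):
    c=robot.camera(n)
    cv2.imwrite(f"pics/{n}6.png",cv2.resize(c["pixels"][:,:,::-1][120:345,200:460],None,fx=2.6,fy=2.6,interpolation=cv2.INTER_CUBIC))
E
```

```text
time: 9.45
position: [0.6047, -0.1513, 0.0372]
tool_rot: [0.5, 0.5, -0.5, -0.5]
ft_force: [-0.7, -0.8, -0.1]
grip_width: 0.0002
t 9.45 pos [ 0.6047 -0.1513  0.0372] F [-0.7 -0.8 -0.1] radius 0.2197 arc past inlet mm 299.5
x -4.9 z 1.2 | x -4.7 z 1.6 | x -4.7 z 1.7 | x -4.6 z 1.9 | x -4.6 z 2.0 | x -4.6 z 2.1 | x -4.5 z 2.2 | x -4.5 z 2.3 | 
time: 10.15
position: [0.6036, -0.1544, 0.1793]
tool_rot: [0.5, 0.5, -0.5, -0.5]
ft_force: [1.1, 0.4, 0.3]
grip_width: 0.0003
time: 10.95
position: [0.4435, -0.3249, 0.1779]
tool_rot: [0.501, 0.5, -0.499, -0.5]
ft_force: [1.0, 0.4, 0.2]
grip_width: 0.0005
t 10.95 pos [ 0.4435 -0.3249  0.1779] F [1.  0.4 0.2] radius 0.2435 arc past inlet mm 534.8
x 22.1 z 9.6 | x -0.8 z 4.9 | x -0.7 z 4.9 | x -0.6 z 5.0 | x -0.5 z 5.0 | x -0.4 z 5.0 | x -0.3 z 5.0 | x -0.2 z 5.0 |
```

View pics/scene6.png

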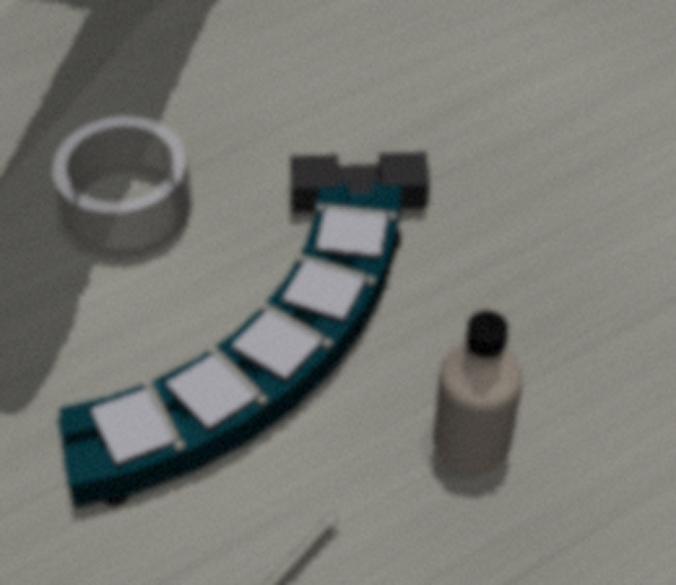

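View pics/top6.png

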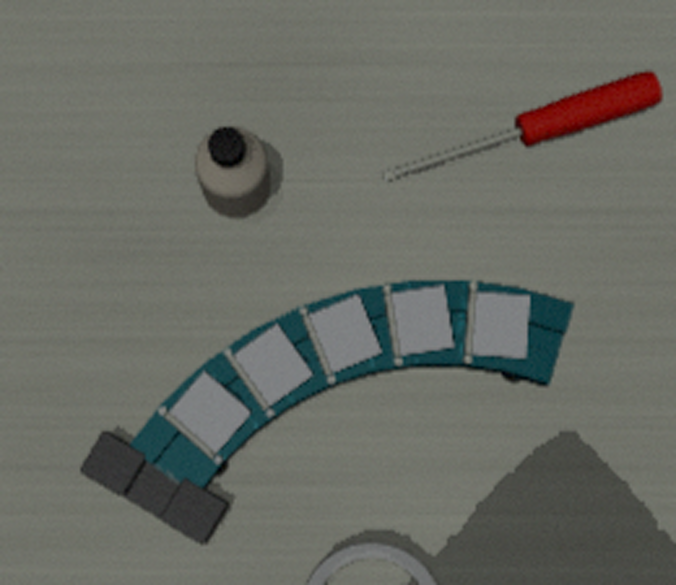

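Run:
```python
from h import *
c=np.array([.3949,-.0863])
for i,uv in [(0,(382,255)),(1,(334,320)),(2,(282,377)),(3,(208,424)),(4,(123,463))]:
    a=.857-i*.052/.22;n=np.array([np.cos(a),np.sin(a)]);t=np.array([np.sin(a),-np.cos(a)])
    print(i+1,"meas",(np.array(uv)/2.6+[199.7,119.7]).round(1),[proj(scene,np.r_[c+.22*n+.021*n+.038*np.cos(g)*t,.0335+.038*np.sin(g)])[0].round(1).tolist() for g in (0,.1,.2,.3)])
```

```text
1 meas [346.6 217.8] [[345.6, 218.1], [345.7, 216.6], [345.8, 214.9], [345.9, 213.1]]
2 meas [328.2 242.8] [[331.8, 242.6], [331.8, 241.1], [331.9, 239.5], [332.2, 237.7]]
3 meas [308.2 264.7] [[309.6, 265.4], [309.6, 264.0], [309.7, 262.4], [310.0, 260.6]]
4 meas [279.7 282.8] [[279.9, 284.6], [279.8, 283.2], [279.9, 281.7], [280.2, 280.0]]
5 meas [247.  297.8] [[244.6, 298.2], [244.3, 296.9], [244.4, 295.4], [244.6, 293.9]]
```

All five free edges measure between 0 and about 0.12 rad. Nothing has shifted and the hand is clear.

```bash
python3 -c "
from rig import robot
print(robot.hand_in())"
```

```text
the job is handed in; nothing more can be done
None
```

I swept the shut fingertips along the 220 mm arc, from the inlet block towards the outlet, at about 37 mm above the bench. All five flaps folded down, and the job is handed in. It took about 11 of the 42 s, and the hand finished clear.

- **Order:** pictures during the sweep showed flap 1 down first, then flap 2, then flaps 3 and 4 with flap 5 still standing. I did not photograph flap 3 going down before flap 4; that order follows from the direction of the sweep.
- **Flatness:** in the last scene picture the free edges measured between 0 and about 0.12 rad, against the 0.2 rad limit. Those readings are only good to about 1 px, or roughly 0.07 rad. Flaps 2 and 5 were 2–4 px off sideways, which barely affects the angle.
- **Force:** the highest wrist force reading was about 2.6 N, but I only read it at the end of each move, so brief peaks between readings were not seen.
- **Surroundings:** the track, bottle, tape roll and screwdriver look unmoved in the last pictures. I checked this by eye only; the pictures cut off part of the tape roll (top view) and the screwdriver (scene view).

No check failed.

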